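Lock the stop block on its guide bar with the T-handle hex key

TASK

Lock the grey stop block on its guide bar: take the T-handle hex key out of its wooden stand, put it down the bore in the top of the block and, pressing only lightly on the spring-loaded screw hidden in there, turn the key until it drops fully home in the screw's hex socket. Then turn the screw clockwise until it comes up tight against its stop, and leave the key standing in the screw. Do not push the bolt, the tin or the sanding block about.

Things in the scene. Friction and masses are not known exactly. Their poses are not given: they have to be found in the camera images.
- key_grip (a point): Centre of the handle of the loose T-handle hex key (0.35 kg), 107 mm above its tip. The handle is a level black plastic bar 28 mm thick (x), 90 mm long (y), 24 mm high (z); z points up along the shank. A round black hub, 28 mm across, joins handle and shank from 84 mm above the tip. At the start the key stands upright in the stand.
- key_tip (a point): Centre of the end face of the key's shank, 12 mm above the riser's top at the start; same axes as key_grip. The shank is a bright steel hexagon 22 mm across flats, 25.4 mm across corners (corners on the x axis and every 60 degrees), its tip chamfered over the last 1.8 mm.
- stand: Fixed light wooden block 62 x 62 mm on a foot 70 x 70 mm, 50 mm high overall, in which the key stands in a vertical hole 30 mm wide and 38 mm deep. Origin: centre of its underside, below the hole. It stands on the low wooden riser (top 128 mm above the table), as the stop block does.
- stop_block: The fixed stop block: a square grey housing 60 x 60 mm and 52 mm high, astride a steel guide bar along y (bar 30 mm wide, its top at 16 mm, its ends 60 mm to either side). Origin: centre of the underside, on the riser's top, below the bore.
- bore (a point): Centre of the mouth of the upright access bore in the block's top, 52 mm above the riser; z up. The bore is 27.6 mm wide, 18 mm deep. Right under it is a screw head with a hex socket 22.7 mm across flats, 16 mm deep. How its flats lie is unknown: the key enters only within about 5 degrees of them (every 60 degrees). Fully home, the tip is 34 mm below the mouth, plus what the spring gives.
- screw (a joint): How far the screw is turned (rad), clockwise seen from above being positive. It starts between -0.15 and 0.1; hard stops at 0.9 (tight) and -0.6. It needs about 0.08 N m to turn and stays where it is left. The reading tells nothing of where the socket's flats lie.
- spring_seat (a joint): How far the screw is pressed down on its spring (m): 0 is up at the lower end of the bore, 1 N per mm, end of travel 0.012. The key's own weight presses it down 3 to 4 mm. A push that takes it beyond 0.009 (9 N) is too hard.
- bolt: Bystander: loose rusty bolt with nut lying on the riser, 97 mm long (y), 27 mm wide, 24 mm high. Origin: centre of its underside.
- tin: Bystander: loose yellow tin on the table, 67 mm across and 50 mm high. Origin: centre of its underside.
- sand_block: Bystander: loose cork sanding block on the table, 94 mm long (y), 54 mm wide, 27 mm high. Origin: centre of the underside.

How it is judged (in metres and radians):
On the way, in this order (a step that is already met when the one before it is completed fails the run):
1. the hex key is fully home in the screw's socket (tip more than 32 mm below the bore's mouth) with the screw not yet tightened (z of key_tip in the frame of bore below -0.032 m and horizontal distance between key_tip and bore below 0.006 m), for 0.2 s.
2. the screw is turned clockwise up to its stop (value of joint screw above 0.82 rad), for 0.1 s.
At the end, for the whole second after the job is handed in: The screw is tightened to within 0.08 rad of its stop (joint above 0.82), and the key, released, stands upright (within 7 degrees) fully home in the screw's socket: tip more than 32 mm below the bore's mouth and within 6 mm of its axis (all of step 1 and value of joint screw above 0.82 rad and angle between key_tip's own z axis and vertical below 0.12 rad); the robot touches nothing.
It fails at once if the screw is pressed down more than 9 mm on its spring (over 9 N) (value of joint spring_seat above 0.009 m).
It fails at once if the bolt, the tin or the sanding block is pushed more than 20 mm (distance of any of bolt, tin, sand_block from where it was at the start of the episode above 0.02 m).
It also fails if it takes over 58 s, if anything falls off the work surface, if the arm or the gripper's body presses on something with over 40 N, if the wrist force passes 120 N, or if a joint passes its speed limit or range.

ROBOT

A 6-joint arm with a two-finger parallel gripper is mounted at the origin on a cart in front of the work surface, level with it; the furniture and walls round the work are solid. World frame = base frame: x ahead of the robot, y to its left, z up, the work surface at z = 0. Lengths are in m, angles in degrees, forces in N, time in s.
With the tool pointing down it reaches from about 0.35 to 0.875 m from the base axis. Payload 4.2 kg.
Tool frame: the origin (TCP) lies at the very end of the fingers, on their centre line; the grasp point (between the pads) lies 19 mm behind it; z points along the fingers, y is the line along which they close (so a half turn about z gives the same grasp; the last joint's range is limited). The gripper opens to 87 mm and grips with 3 to 60 N. Pads are 19 mm wide; open, the fingers measure 117 mm over their backs; the gripper's body (75 mm by 190 mm) begins 51 mm behind the grasp point.
Start: joints at [-49.584, 22.042, 0.453, 0, -68.411, -14.817], TCP at [0.27, -0.564, 0.223] pointing down, gripper open.
Joint ranges: [-179.83, 179.83], [-69.29, 118.12], [-61.27, 80.66], [-181.25, 117.63], [-171.15, -9.14], [-177.46, 177.46]. Speed limits (degrees/s): [159.86, 159.86, 180, 180, 180, 180].

INTERFACE

Orientations are given as a 3x3 rotation matrix whose columns are the frame's x, y, z axes.
In Python, from plant import bot, claw, kinematics, capture, camera_params, close_job gives the robot as it stands. The module is installed in compiled form; this text tells all that it offers. Calls block until the motion is done:
- bot.move_ptp(position, orientation): joint-space move of the TCP to a pose.
- bot.move_straight(position, frame=None, v=0.15): straight line of the TCP; frame=None keeps the orientation; v is the mean speed in m/s.
- bot.movej(angles): joint-space move.
- claw.command_gripper(opening, strength=None): finger opening in m; strength is the grip in N (None keeps the last); returns when the fingers have stopped.
- bot.dwell(seconds).
- kinematics.solve_ik(position, orientation): joint angles nearest the present ones, or None.
- bot.observe(): the state.
- capture(name): name is "side" or "top" or "wrist"; returns the picture (384x512x3 uint8, red, green, blue); there is no depth.
- camera_params(name): a dict with "K" (3x3 intrinsics, pixels), "camera_from_world" (4x4, takes a point from world to camera coordinates). Camera axes: x right, y down, z forward; pixel columns grow to the right and rows downward; lengths in m; the calibration is good to about 2 mm. The wrist camera is an equidistant fisheye: a pixel r from the principal point sees the ray r / f radians off the axis. A picture is of the moment at which its call begins: read the wrist's pose just before it. camera_params takes no time and is no camera call; for the wrist camera it gives the pose at the moment of the call.
A pose or a line that the arm cannot do raises bot.Unreachable and nothing moves.
- close_job(): hands the job in; it is judged then, once.
The state is a dict: "clock": time; "joints": joint angles; "dq": joint speeds; "joint_torque": joint torques, N m; "tool_pos": TCP position; "ee_rot": TCP orientation; "wrist_force": force on the tool from outside, world axes, zero at the start; "wrist_torque": the same for the moment, N m; "grip_width": finger opening in m; "grasp_force": force on a finger pad.
Only numpy, scipy, OpenCV 4.12 (cv2) and the standard library are available. Lean on these libraries where they do the work, as an engineer would, in place of code of your own. Each camera call takes 0.05 s, during which the arm holds its last target. There are 200 camera calls.

## Working session

There is one attempt and no reset: what is moved stays moved. The work goes in short steps, each a Python script; the robot and the scene stay as the last script left them, time stands still between calls to the robot, and variables do not carry over. Pictures are saved under pics/ and viewed, at most 10 in all, crops included, and the job is handed in when it is done.

```bash
mkdir -p pics; python3 - <<'E'
from plant import bot,claw,kinematics,capture,camera_params
import cv2,numpy as np
np.set_printoptions(precision=4,suppress=True)
s=bot.observe();print(s)
for n in("side","top","wrist"):
    p=camera_params(n);print(n,p["K"],p["camera_from_world"])
    im=capture(n);cv2.imwrite(f"pics/{n}0.png",im[:,:,::-1])
a=cv2.imread("pics/top0.png");b=cv2.imread("pics/side0.png")
E
```

```text
{'clock': 0.0, 'joints': array([-49.5831,  22.0884,   0.3796,  -0.0316, -68.4127, -14.815 ]), 'dq': array([-0.0137, -0.085 , -0.045 , -0.0851, -0.0384,  0.0303]), 'joint_torque': array([  0.0006, -39.0671,  18.7409,   4.22  ,   0.0109,  -0.0002]), 'tool_pos': array([ 0.2698, -0.5631,  0.2215]), 'ee_rot': array([[-0.9019, -0.4319, -0.001 ],
       [-0.4319,  0.9019,  0.0019],
       [ 0.    ,  0.0022, -1.    ]]), 'wrist_force': array([-0.188 ,  0.5501,  0.3659]), 'wrist_torque': array([-0.0101,  0.011 ,  0.0231]), 'grasp_force': 0.0, 'grip_width': 0.08687583455600943}
side [[421.9749   0.     253.9693]
 [  0.     421.9749 188.108 ]
 [  0.       0.       1.    ]] [[-0.9781 -0.207  -0.0206  0.5177]
 [-0.1089  0.5941 -0.797   0.2786]
 [ 0.1772 -0.7773 -0.6036  0.7592]
 [ 0.      0.      0.      1.    ]]
top [[471.3124   0.     265.289 ]
 [  0.     471.3124 186.1587]
 [  0.       0.       1.    ]] [[-0.0094 -0.9999  0.009  -0.1312]
 [-0.9943  0.0084 -0.1059  0.5767]
 [ 0.1058 -0.01   -0.9943  1.196 ]
 [ 0.      0.      0.      1.    ]]
wrist [[297.3186   0.     257.1418]
 [  0.     297.3186 194.0336]
 [  0.       0.       1.    ]] [[-0.4333  0.9013  0.0013  0.6242]
 [ 0.8697  0.4177  0.2629 -0.0308]
 [ 0.2364  0.1151 -0.9648  0.3916]
 [ 0.      0.      0.      1.    ]]
```

View pics/top0.png

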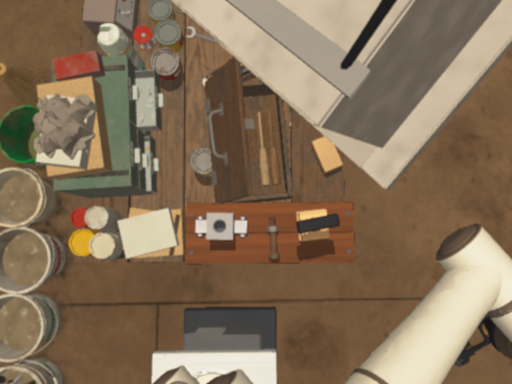

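View pics/side0.png

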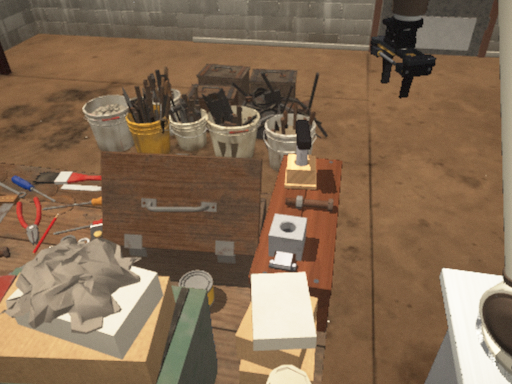

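The top view shows the stop block with its bore at about (220,227), the bolt at (273,240), and the stand with the black key handle at (318,224). The tin is at (203,160) and the cork block at (327,155). The side view shows the bore at about (288,227) and the handle at (303,135).

```bash
cat > h.py <<'E'
from plant import bot,claw,kinematics,capture,camera_params
import cv2,numpy as np
np.set_printoptions(precision=4,suppress=True)
def ray(p,uv):
    K=p["K"];T=p["camera_from_world"];R=T[:3,:3]
    d=R.T@np.linalg.solve(K,[uv[0],uv[1],1.]);return -R.T@T[:3,3],d
def fray(p,uv):
    K=p["K"];T=p["camera_from_world"];R=T[:3,:3]
    v=np.array([uv[0]-K[0,2],uv[1]-K[1,2]])/K[0,0];r=np.linalg.norm(v)
    d=np.r_[v/max(r,1e-9)*np.sin(r),np.cos(r)];return -R.T@T[:3,3],R.T@d
def onz(cd,z):
    c,d=cd;return c+d*(z-c[2])/d[2]
def cross(a,b):
    A=np.c_[a[1],-b[1]];t=np.linalg.lstsq(A,b[0]-a[0],rcond=None)[0]
    P,Q=a[0]+a[1]*t[0],b[0]+b[1]*t[1];return (P+Q)/2,np.linalg.norm(P-Q)
def blobs(im,box,lo,hi,amin=20):
    x0,y0,x1,y1=box;c=im[y0:y1,x0:x1];g=cv2.cvtColor(c,cv2.COLOR_RGB2GRAY)
    m=cv2.inRange(g,lo,hi);n,_,st,ce=cv2.connectedComponentsWithStats(m)
    return [(st[i,4],ce[i]+[x0,y0],cv2.minAreaRect(np.argwhere(_==i)[:,::-1].astype(np.float32)+[x0,y0])) for i in range(1,n) if st[i,4]>=amin]
E
python3 - <<'E'
from h import *
top=cv2.imread("pics/top0.png")[:,:,::-1];side=cv2.imread("pics/side0.png")[:,:,::-1]
pt,ps=camera_params("top"),camera_params("side")
print("handle top");H=blobs(top,(290,205,345,245),0,50);print(H)
print("handle side");S=blobs(side,(285,110,320,165),0,50);print(S)
print("bore top");B=blobs(top,(205,212,235,242),0,115,15);print(B)
print("bore side");C=blobs(side,(272,215,304,240),0,115,15);print(C)
for b in H:print(onz(ray(pt,b[1]),.257),[onz(ray(pt,q),.259)[:2] for q in cv2.boxPoints(b[2])])
for h in H:
  for s in S:print(cross(ray(pt,h[1]),ray(ps,s[1])))
for b in B:print("b",onz(ray(pt,b[1]),.180))
for b in C:print("c",onz(ray(ps,b[1]),.180))
a=cv2.resize(top[190:270,180:360],None,fx=4,fy=4,interpolation=2);b=cv2.resize(side[100:280,240:350],None,fx=2.4,fy=2.4,interpolation=2)
o=np.zeros((600,800,3),np.uint8);o[:320,:720]=a;
c=cv2.resize(side[110:190,260:350],None,fx=3.4,fy=3.4);d=cv2.resize(side[200:280,250:340],None,fx=3.4,fy=3.4)
o[322:322+c.shape[0],:c.shape[1]]=c;o[322:322+d.shape[0],310:310+d.shape[1]]=d
cv2.imwrite("pics/c1.png",o[:,:,::-1])
E
```

```text
handle topTraceback (most recent call last):
  File "<stdin>", line 4, in <module>
  File "h.py", line 19, in blobs
    return [(st[i,4],ce[i]+[x0,y0],cv2.minAreaRect(np.argwhere(_==i)[:,::-1].astype(np.float32)+[x0,y0])) for i in range(1,n) if st[i,4]>=amin]
                                   ~~~~~~~~~~~~~~~^^^^^^^^^^^^^^^^^^^^^^^^^^^^^^^^^^^^^^^^^^^^^^^^^^^^^^
cv2.error: OpenCV(4.12.0) /io/opencv/modules/imgproc/src/convhull.cpp:143: error: (-215:Assertion failed) total >= 0 && (depth == CV_32F || depth == CV_32S) in function 'convexHull'
```

```bash
sed -i 's/\.astype(np.float32)+\[x0,y0\])/.astype(np.float32)+np.float32([x0,y0]))/' h.py
python3 - <<'E'
from h import *
top=cv2.imread("pics/top0.png")[:,:,::-1];side=cv2.imread("pics/side0.png")[:,:,::-1]
pt,ps=camera_params("top"),camera_params("side")
print("handle top");H=blobs(top,(290,205,345,245),0,50);print(H)
print("handle side");S=blobs(side,(285,110,320,165),0,50);print(S)
print("bore top");B=blobs(top,(205,212,235,242),0,115,15);print(B)
print("bore side");C=blobs(side,(272,215,304,240),0,115,15);print(C)
for b in H:print(onz(ray(pt,b[1]),.257),[onz(ray(pt,q),.259)[:2] for q in cv2.boxPoints(b[2])])
for h in H:
  for s in S:print(cross(ray(pt,h[1]),ray(ps,s[1])))
for b in B:print("b",onz(ray(pt,b[1]),.180))
for b in C:print("c",onz(ray(ps,b[1]),.180))
o=np.zeros((600,800,3),np.uint8);o[:320,:720]=cv2.resize(top[190:270,180:360],None,fx=4,fy=4,interpolation=2)
c=cv2.resize(side[110:190,260:350],None,fx=3.4,fy=3.4);d=cv2.resize(side[200:280,250:340],None,fx=3.4,fy=3.4)
o[322:322+c.shape[0],:c.shape[1]]=c;o[322:322+d.shape[0],310:310+d.shape[1]]=d
cv2.imwrite("pics/c1.png",o[:,:,::-1])
E
```

```text
handle top
[(np.int32(52), array([333.2115, 221.3846]), ((331.0, 220.0), (12.0, 14.0), 90.0)), (np.int32(24), array([298.3333, 227.125 ]), ((298.57647705078125, 227.09410095214844), (10.195732116699219, 3.0370266437530518), 77.47119140625))]
handle side
[(np.int32(374), array([302.7487, 134.2674]), ((302.8564453125, 134.0643768310547), (28.955583572387695, 13.632009506225586), 84.2894058227539))]
bore top
[(np.int32(104), array([219.1538, 225.2981]), ((219.5, 225.0), (10.0, 11.0), 90.0)), (np.int32(75), array([221.92, 239.64]), ((219.5, 237.0), (8.0, 29.0), 90.0))]
bore side
[(np.int32(85), array([286.6941, 227.0588]), ((286.5, 227.0), (8.0, 11.0), 90.0)), (np.int32(36), array([278.8611, 238.3889]), ((281.0, 238.0), (18.0, 2.0), 0.0))]
[ 0.4756 -0.2766  0.257 ] [array([ 0.4912, -0.2573]), array([ 0.491 , -0.2868]), array([ 0.4658, -0.2862]), array([ 0.466 , -0.2567])]
[ 0.4642 -0.2028  0.257 ] [array([ 0.474 , -0.1979]), array([ 0.4753, -0.2042]), array([ 0.4545, -0.2085]), array([ 0.4532, -0.2022])]
(array([ 0.4756, -0.2819,  0.2232]), np.float64(0.0020693658292919113))
(array([ 0.4657, -0.2017,  0.2693]), np.float64(0.0034194543870309426))
b [ 0.4714 -0.0296  0.18  ]
b [ 0.4391 -0.0359  0.18  ]
c [ 0.4709 -0.0243  0.18  ]
c [0.4799 0.0069 0.18  ]
```

View pics/c1.png

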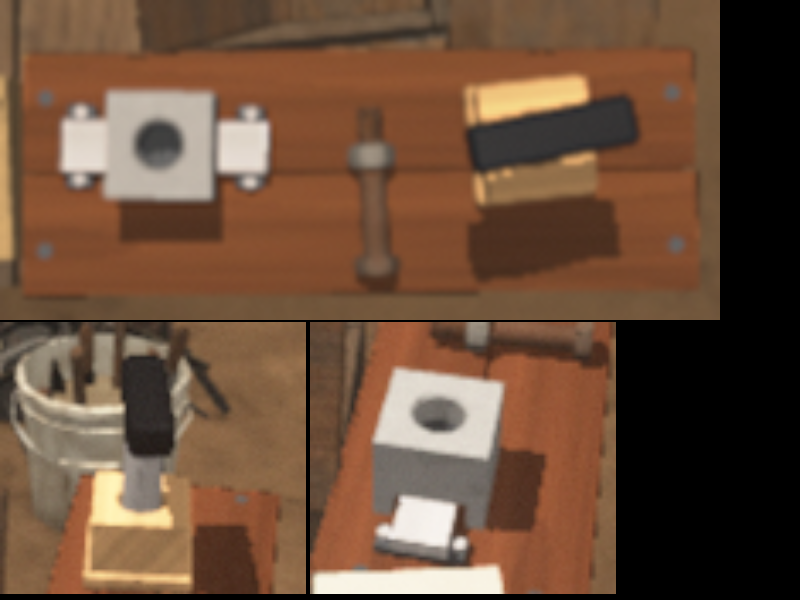

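The crop shows the handle centred near (318.2,223.7) in the top view, with its yaw about 11° off the y axis. The bore is at (219.2,225.5), the lid of the toolbox lies behind the riser, and the key stands upright. Next I'll check the joint ranges and the toolbox height, then move above for close views.

```bash
cat >> h.py <<'E'
def Rk(phi):  # tool down, closing line along key x; phi deg
    a=np.radians(phi);c,s=np.cos(a),np.sin(a)
    return np.array([[-s,c,0],[c,s,0],[0,0,-1.]])
E
python3 - <<'E'
from h import *
pt,ps=camera_params("top"),camera_params("side")
print("handle",onz(ray(pt,(318.2,223.7)),.255),cross(ray(pt,(318.2,223.7)),ray(ps,(302.7,134.3))))
for q in((215,201),(222,199),(240,60),(207,80)):
  for r in((262,152),(103,155)):print(q,r,*cross(ray(pt,q),ray(ps,r)))
for phi in (-120,-60,-50,0,11,70,100,191,250,130):
  for P in((.469,-.237,.4),(.471,-.028,.235)):
    print(phi,P,kinematics.solve_ik(np.array(P),Rk(phi)))
E
```

```text
handle [ 0.4711 -0.2451  0.255 ] (array([ 0.4714, -0.2465,  0.2435]), np.float64(0.00012522991199131553))
(215, 201) (262, 152) [ 0.516  -0.0343  0.3265] 0.0007825655001733147
(215, 201) (103, 155) [0.616  0.0266 0.3625] 0.24150473321992233
(222, 199) (262, 152) [ 0.5196 -0.0475  0.3181] 0.001048742064188209
(222, 199) (103, 155) [0.6218 0.015  0.3555] 0.24538873984361595
(240, 60) (262, 152) [ 0.6501 -0.0818  0.3476] 0.2686744691994712
(240, 60) (103, 155) [ 0.834  -0.0798  0.2554] 0.008947084000608903
(207, 80) (262, 152) [ 0.6236 -0.0253  0.3706] 0.23112222705210558
(207, 80) (103, 155) [ 0.7783 -0.0109  0.3041] 0.02038146986550519
-120 (0.469, -0.237, 0.4) [ -9.1047   8.04     6.2079   0.     -88.1679  69.1047]
-120 (0.471, -0.028, 0.235) [ 16.3944   6.3766 -18.9661   0.     -64.6574  43.6056]
-60 (0.469, -0.237, 0.4) [ -9.1047   8.04     6.2079   0.     -88.1679 129.1047]
-60 (0.471, -0.028, 0.235) [ 16.3944   6.3766 -18.9661   0.     -64.6574 103.6056]
-50 (0.469, -0.237, 0.4) [ -9.1047   8.04     6.2079   0.     -88.1679 139.1047]
-50 (0.471, -0.028, 0.235) [ 16.3944   6.3766 
[... 500 characters left out ...]
766  -18.9661    0.      -64.6574 -126.3944]
100 (0.469, -0.237, 0.4) [ -9.1047   8.04     6.2079   0.     -88.1679 -70.8953]
100 (0.471, -0.028, 0.235) [ 16.3944   6.3766 -18.9661   0.     -64.6574 -96.3944]
191 (0.469, -0.237, 0.4) [ -9.1047   8.04     6.2079   0.     -88.1679  20.1047]
191 (0.471, -0.028, 0.235) [ 16.3944   6.3766 -18.9661   0.     -64.6574  -5.3944]
250 (0.469, -0.237, 0.4) [ -9.1047   8.04     6.2079   0.     -88.1679  79.1047]
250 (0.471, -0.028, 0.235) [ 16.3944   6.3766 -18.9661   0.     -64.6574  53.6056]
130 (0.469, -0.237, 0.4) [ -9.1047   8.04     6.2079   0.     -88.1679 -40.8953]
130 (0.471, -0.028, 0.235) [ 16.3944   6.3766 -18.9661   0.     -64.6574 -66.3944]
```

The lid's near top corner is at (0.516, -0.034, 0.325), only 45 mm behind the bore and higher than the gripper body would be. So I'll hold the key with the tool leaning away from the lid. Checking IK for that.

```bash
cat >> h.py <<'E'
def Rt(phi,tau):  # key yaw phi, tool leaning tau deg towards h=(-sin,cos), half-turned grasp
    a,t=np.radians(phi),np.radians(tau)
    h=np.array([-np.sin(a),np.cos(a),0]);y=-np.array([np.cos(a),np.sin(a),0])
    z=-(np.cos(t)*np.array([0,0,1.])+np.sin(t)*h)
    return np.c_[np.cross(y,z),y,z]
def tcp(g,phi,tau): # TCP for grasp point g
    return np.asarray(g,float)+.019*Rt(phi,tau)[:,2]
E
python3 - <<'E'
from h import *
for tau in(20,30):
  for phi in(11,40,70,100,130,165):
    print(tau,phi,*[kinematics.solve_ik(tcp(P,phi,tau),Rt(phi,tau)) for P in((.471,-.246,.247),(.471,-.028,.25),(.471,-.028,.32))])
# look pose: vertical, camera over the key
for P,phi in(((.471,-.16,.43),0),((.40,-.14,.42),270)):
  print(kinematics.solve_ik(np.array(P),Rk(phi+180)))
E
```

```text
20 11 [ -0.6654   7.9213 -29.7003  25.5055 -51.0675  -4.2975] [ 27.5227   5.8794 -30.5458  21.944  -61.3344 -28.4584] [ 27.7494   2.9013 -23.018   20.2396 -71.2104 -24.5314]
20 40 [ -3.1789   4.4626 -32.7406  22.3387 -41.0106  27.7323] [ 27.1536   0.9665 -37.0618  25.6846 -50.2977  -3.4371] [ 27.6944  -2.1506 -28.8637  22.5027 -60.8219   1.6508]
20 70 [ -7.8409   3.6732 -28.2184   6.6148 -38.7092  73.3836] [ 23.9957  -2.5487 -39.1554  21.3548 -40.7233  31.2767] [ 24.5553  -5.7579 -30.521   17.7153 -52.0546  36.1116]
20 100 [-15.0772   6.0834 -18.681  -11.3296 -47.5522 121.4376] [ 18.1416  -2.7857 -33.4548   4.3582 -39.5982  78.9826] [ 18.1661  -6.0133 -25.647    3.6041 -50.6089  80.0313]
20 130 [-20.5989  10.5283  -9.9863 -19.9418 -60.8847 159.0622] [  9.5475   0.4901 -23.5722 -13.2213 -49.2803 127.6331] [  9.6933  -2.6695 -16.8776 -11.6314 -58.8762 124.8515]
20 165 [ -21.9589   16.2361   -2.0817  -20.5609  -75.1675 -167.1144] [  3.391    6.3743 -14.1763 -21.079  -64.475  169.9454] [  3.5555   3.4102  -7.7006 -19.79   -73.2687 166.2565]
30 11 [  1.836    6.904  -38.4892  41.832  -47.
[... 366 characters left out ...]
3.2291  -5.897  -51.6825  44.971  -28.9834   9.7023] [ 26.9584  -9.7299 -41.6549  33.3827 -41.6165  20.9324]
30 100 [-19.0768   4.0817 -20.3011 -21.772  -40.9282 132.5057] [ 18.9445  -6.6027 -42.4059  10.6492 -24.8772  72.5573] [ 19.2082 -10.4171 -33.6851   7.5879 -37.2954  75.959 ]
30 130 [-27.1726  10.8025  -8.6978 -31.5144 -61.8396 170.2171] [  3.9829  -1.056  -24.0795 -24.7123 -44.6904 140.311 ] [  4.6083  -4.7327 -18.2314 -21.1904 -53.2377 134.6654]
30 165 [ -27.7075   18.8899    1.8258  -29.5549  -81.432  -160.5765] None [ -3.7919   4.3948  -5.8804 -30.4352 -75.5162 175.4716]
[ -0.0243   5.0242   6.8084   0.     -91.7842   0.0243]
[  2.8624  -2.9718  -2.7379   0.     -90.2339 -92.8624]
```

```bash
python3 - <<'E'
from h import *
bot.move_straight([.28,-.55,.36],v=.3)
bot.move_ptp(np.array([.465,-.15,.33]),Rk(180))
s=bot.observe();p=camera_params("wrist");im=capture("wrist")
np.save("pw1.npy",p,allow_pickle=True)
cv2.imwrite("pics/w1.png",im[:,:,::-1]);print(s["clock"],s["tool_pos"],s["wrist_force"])
cv2.imwrite("pics/w1b.png",cv2.resize(im,None,fx=1.55,fy=1.55,interpolation=2)[:,:,::-1])
E
```

```text
2.3833 [ 0.465  -0.1506  0.3299] [ 0.3727 -0.3383 -0.2051]
```

View pics/w1b.png

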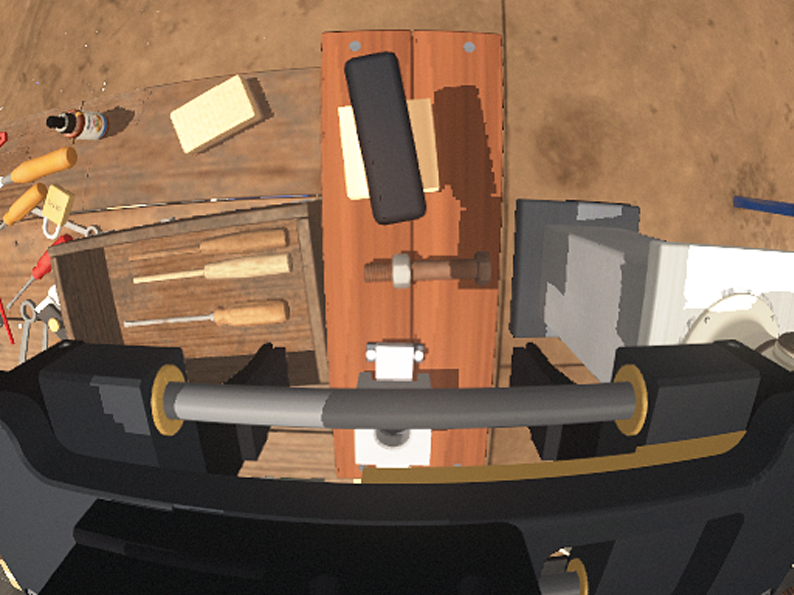

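The wrist view shows the handle from (345,55) to (425,222) in the enlarged image, clear of everything, with the cork block, bolt and stand as expected. The gripper bar half hides the bore at (393,437), so I'll take a second look with the camera over the bore.

```bash
cat >> h.py <<'E'
def key_pose(im,p,box,ztop):
    B=max(blobs(im,box,0,60),key=lambda b:b[0])
    m=cv2.boxPoints(B[2]);P=np.array([onz(fray(p,q),ztop)[:2] for q in m])
    e1,e2=P[1]-P[0],P[2]-P[1];e=e1 if np.hypot(*e1)>np.hypot(*e2) else e2
    if e[1]<0:e=-e
    return P.mean(0),np.degrees(np.arctan2(-e[0],e[1])),np.hypot(*e1),np.hypot(*e2),B[0]
E
python3 - <<'E'
from h import *
p=np.load("pw1.npy",allow_pickle=True).item()
im=cv2.imread("pics/w1.png")[:,:,::-1]
print(key_pose(im,p,(215,25,285,150),.257))
bot.move_straight([.46,.06,.36],v=.25)
s=bot.observe();p=camera_params("wrist");im=capture("wrist")
np.save("pw2.npy",p,allow_pickle=True)
cv2.imwrite("pics/w2.png",im[:,:,::-1]);print(s["clock"],s["tool_pos"])
cv2.imwrite("pics/w2b.png",cv2.resize(im,None,fx=1.55,fy=1.55,interpolation=2)[:,:,::-1])
T=p["camera_from_world"]; q=T[:3,:3]@[.471,-.028,.18]+T[:3,3];r=np.hypot(q[0],q[1]);print(p["K"][:2,2]+297.3*np.arctan2(r,q[2])*q[:2]/r)
E
```

```text
(array([ 0.4712, -0.2448]), np.float64(11.073312152692326), np.float64(0.027524601623779083), np.float64(0.08892891317256313), np.int32(830))
3.4333 [0.4599 0.0593 0.3598]
[246.8593 102.0465]
```

View pics/w2b.png

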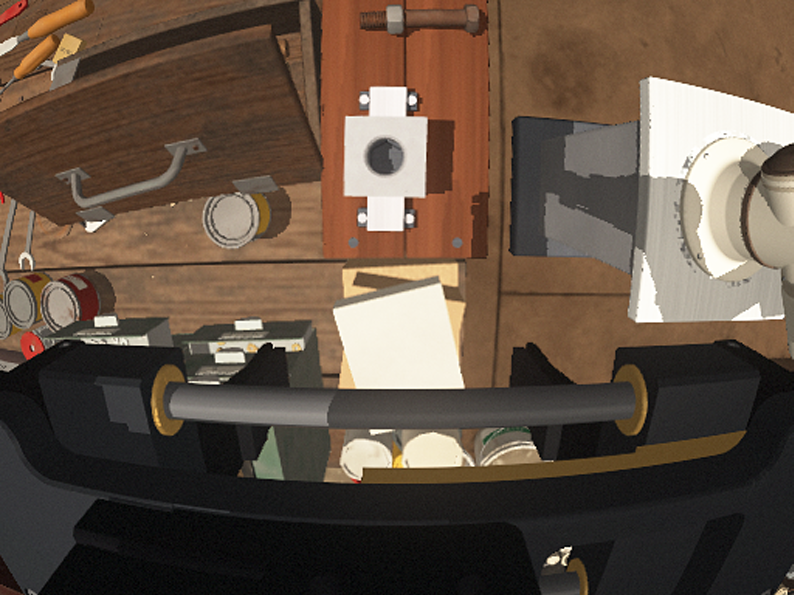

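The bore sits at about (385,155) in the enlarged image (248,100 raw). The lid's near edge runs from (270,28) down to (322,180). Next I'll locate the bore and zoom into it to see whether the socket's hex shows.

```bash
python3 - <<'E'
from h import *
p=np.load("pw2.npy",allow_pickle=True).item()
im=cv2.imread("pics/w2.png")[:,:,::-1]
g=cv2.cvtColor(im,cv2.COLOR_RGB2GRAY)
for th in(120,150):
  B=[b for b in blobs(im,(232,84,266,118),0,th,100)]
  for b in B:
    (x,y),ax=b[2][0],b[2][1];print(th,b[0],b[1],b[2],onz(fray(p,b[1]),.18),onz(fray(p,b[2][0]),.18))
# block top centre
B=max(blobs(im,(200,60,300,140),205,255),key=lambda b:b[0]);print(B)
print("lid",onz(fray(p,(270/1.55,28/1.55)),.325))
c=cv2.resize(im[84:118,232:266],(600,600),interpolation=cv2.INTER_CUBIC).astype(float)
c=np.clip((c-20)*1.5,0,255).astype(np.uint8);cv2.imwrite("pics/c3.png",c[:,:,::-1])
print(-p["camera_from_world"][:3,:3].T@p["camera_from_world"][:3,3])
E
```

```text
120 426 [247.777  100.5235] ((248.0, 100.5), (23.0, 22.0), 90.0) [ 0.47   -0.0297  0.18  ] [ 0.4697 -0.0298  0.18  ]
150 468 [247.7051 100.5684] ((247.5, 100.5), (23.0, 23.0), 90.0) [ 0.47   -0.0297  0.18  ] [ 0.4703 -0.0298  0.18  ]
(np.int32(2767), array([248.292 ,  99.4785]), ((248.0, 99.5), (79.0, 52.0), 90.0))
lid [ 0.5159 -0.0832  0.325 ]
[ 0.4594 -0.0128  0.5233]
```

View pics/c3.png

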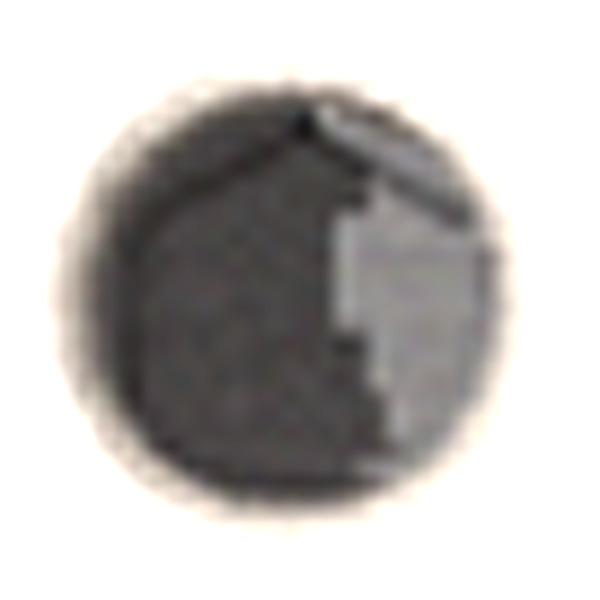

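The hex shows: a corner points almost straight at −y (crop 310,125), which puts the socket near φ ≡ 28° mod 60, so about 88° for the key. Before grasping I'll check the toolbox wall height next to the stand.

```bash
python3 - <<'E'
from h import *
p=np.load("pw1.npy",allow_pickle=True).item();pt=camera_params("top")
for a,b in(((310/1.55,205/1.55),(290,198)),((318/1.55,203/1.55),(291,199)),((52/1.55,250/1.55),(272,92))):
    print(cross(fray(p,a),ray(pt,b)))
k,phi,tau=[.4712,-.2448,.247],11.1,25
q=kinematics.solve_ik(tcp(np.add(k,[0,0,.1]),phi,tau),Rt(phi,tau));print(q)
print(kinematics.solve_ik(tcp(k,phi,tau),Rt(phi,tau)))
E
```

```text
(array([ 0.5414, -0.1986,  0.0863]), np.float64(0.0048937779971477795))
(array([ 0.5388, -0.2007,  0.0682]), np.float64(0.0006972532359105241))
(array([ 0.7984, -0.1651,  0.1338]), np.float64(0.0231633569982923))
[  1.9992   3.1528 -22.7885  27.972  -62.8336  -3.6066]
[  0.9932   7.2464 -34.2443  33.4518 -49.006  -12.3047]
```

```bash
python3 - <<'E'
from h import *
k,phi,tau=np.array([.4712,-.2448,.247]),11.1,25
claw.command_gripper(.06)
bot.move_ptp(tcp(k+[0,0,.07],phi,tau),Rt(phi,tau))
bot.move_straight(tcp(k,phi,tau),v=.15)
s=bot.observe();print(s["clock"],s["tool_pos"]-tcp(k,phi,tau),s["wrist_force"],s["grip_width"])
claw.command_gripper(.02,25)
s=bot.observe();print(s["clock"],s["wrist_force"],s["wrist_torque"],s["grip_width"],s["grasp_force"])
bot.move_straight(tcp(k+[0,0,.08],phi,tau),v=.12)
bot.dwell(.2)
s=bot.observe();print(s["clock"],s["wrist_force"],s["wrist_torque"],s["grip_width"],s["grasp_force"],s["tool_pos"]-tcp(k+[0,0,.08],phi,tau))
o=np.hstack([cv2.resize(capture("side")[60:260,230:360],(390,600)),cv2.resize(capture("wrist"),None,fx=.8,fy=.8)[:300].repeat(1,0) if 0 else np.zeros((600,1,3),np.uint8)])
w=cv2.resize(capture("wrist"),(400,300));pad=np.zeros((600,400,3),np.uint8);pad[:300]=w
cv2.imwrite("pics/g1.png",np.hstack([o,pad])[:,:,::-1])
E
```

```text
6.0667 [0.001  0.0003 0.001 ] [0.3432 1.1157 0.0072] 0.06024551935689298
6.725 [0.0653 0.0019 1.641 ] [0.8091 0.1879 0.0421] 0.02767653362505709 24.972882005386055
7.7417 [ 0.1073 -0.6153 -2.9163] [ 1.2497  0.2969 -0.0206] 0.028056269175086187 24.97209300287068 [-0.0005 -0.     -0.001 ]
```

View pics/g1.png

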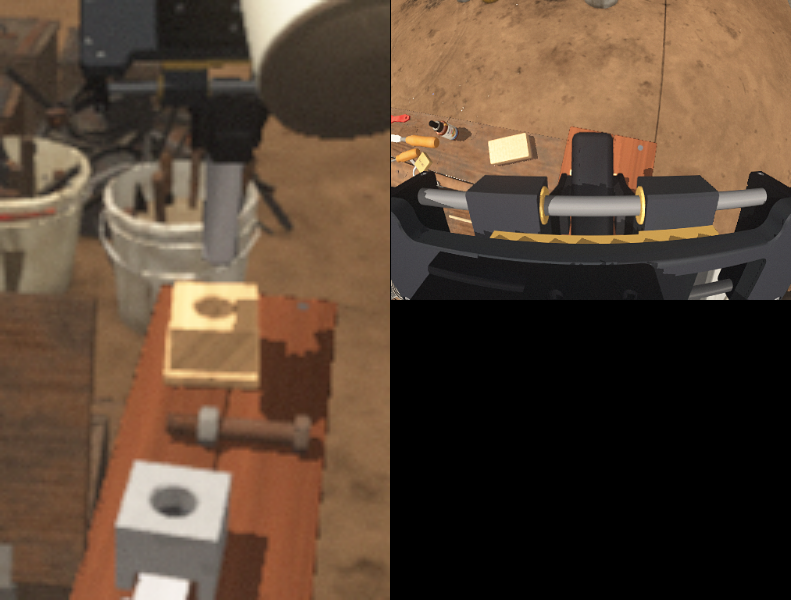

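The key is lifted cleanly, upright and clear of the stand. Now I'll carry it over the bore at φ=88°, keeping it away from the lid, and check alignment before lowering.

```bash
python3 - <<'E'
from h import *
tau=25
bot.move_ptp(tcp([.460,-.17,.335],88,tau),Rt(88,tau))
b=np.array([.4703,-.0297])
bot.move_straight(tcp([*b,.320],88,tau),v=.15)
bot.move_straight(tcp([*b,.300],88,tau),v=.1)
bot.dwell(.3)
s=bot.observe();print(s["clock"],s["wrist_force"],s["wrist_torque"],s["tool_pos"]-tcp([*b,.300],88,tau))
side=capture("side");cv2.imwrite("pics/s2.png",side[:,:,::-1])
p=camera_params("side")
def pj(P):
    q=p["K"]@(p["camera_from_world"][:3,:3]@P+p["camera_from_world"][:3,3]);return q[:2]/q[2]
print("tip",pj([*b,.193]),"bore",pj([*b,.18]))
x0,y0=245,160
o=cv2.resize(side[y0:y0+80,x0:x0+90],None,fx=7.4,fy=7.4,interpolation=cv2.INTER_CUBIC)
for z in(.193,.3-.023,.18):
    u=(pj([*b,z])-[x0,y0])*7.4+3.2;cv2.circle(o,(int(u[0]),int(u[1])),4,(255,0,0),-1)
cv2.imwrite("pics/s2c.png",o[:,:,::-1])
E
```

```text
11.0333 [-0.3125 -0.4422 -3.679 ] [-0.0143  1.3513 -0.0371] [0.0003 0.0001 0.0006]
tip [287.6637 219.6341] bore [287.464  225.0828]
```

View pics/s2c.png

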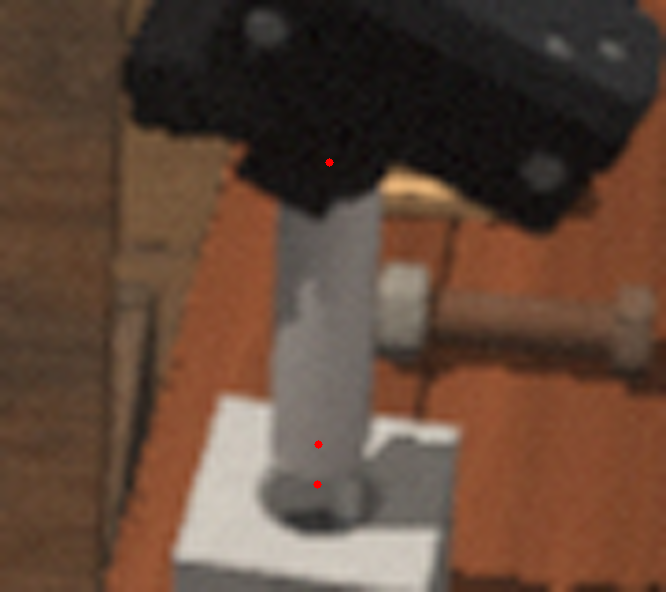

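The shank and the bore line up in x: tip centre about 319, bore centre about 320. The tip is about 46 px above the bore centre, against 40 px predicted. I'll lower in small steps while watching the force.

```bash
python3 - <<'E'
from h import *
tau=25;b=np.array([.4703,-.0297])
s=bot.observe();f0,t0=s["wrist_force"],s["wrist_torque"]
z=.300
while z>.2715:
    z-=.002
    bot.move_straight(tcp([*b,z],88,tau),v=.04)
    s=bot.observe();df=s["wrist_force"]-f0
    print(round(z-.107-.18,4),round(s["clock"],2),df,s["wrist_torque"]-t0)
    if df[2]>2 or np.hypot(*df[:2])>5: break
E
```

```text
0.011 11.33 [-0.7289  0.5123  0.8849] [-0.0506  0.0274 -0.0006]
0.009 11.58 [-0.4281  0.9377  0.9469] [-0.0245  0.0575 -0.0525]
0.007 11.83 [0.1659 0.7403 0.5947] [-0.0129  0.016  -0.015 ]
0.005 12.08 [-0.3275 -0.0349  0.451 ] [ 0.046   0.0694 -0.0091]
0.003 12.33 [-0.203  -0.6597  1.2243] [-0.0726  0.1237  0.0281]
0.001 12.58 [-0.8109  0.3091  0.9337] [-0.0454  0.1069  0.0095]
-0.001 12.83 [-0.9258  0.3368  1.6098] [ 0.0204  0.0586 -0.0104]
-0.003 13.08 [-0.8728  0.406   0.9354] [-0.0749  0.0445 -0.0305]
-0.005 13.33 [-1.1793  0.8171  0.0093] [-0.0008  0.0402 -0.0227]
-0.007 13.58 [-1.0959  0.5951  1.6432] [-0.0058  0.0784  0.024 ]
-0.009 13.83 [-0.2282  0.2923  0.6818] [ 0.0111  0.0758 -0.0536]
-0.011 14.08 [-1.3651 -0.2999 -0.3029] [-0.0337  0.0745  0.0209]
-0.013 14.33 [0.1996 0.186  0.8982] [ 0.0148  0.0654 -0.048 ]
-0.015 14.58 [-0.5177  0.1102  1.1615] [ 0.0363  0.0336 -0.0269]
-0.017 14.83 [-0.2955  0.4477  0.7519] [-0.0287  0.045  -0.0292]
```

The key went into the bore freely. Continuing to the screw face, with averaged force readings.

```bash
cat >> h.py <<'E'
def F(n=8):
    a=[]
    for _ in range(n):
        bot.dwell(.02);s=bot.observe();a.append(np.r_[s["wrist_force"],s["wrist_torque"]])
    return np.mean(a,0)
E
python3 - <<'E'
from h import *
tau=25;b=np.array([.4703,-.0297])
f0=F(12);print(f0)
z=.270
while z>.2535:
    z-=.002
    bot.move_straight(tcp([*b,z],88,tau),v=.04)
    df=F()-f0
    print(round(z-.107-.18,4),round(bot.observe()["clock"],2),df)
    if df[2]>3.5 or np.hypot(*df[:2])>6: break
E
```

```text
[-0.1833 -0.1261 -2.6691 -0.0553  1.3653 -0.0035]
-0.019 15.42 [ 0.0157 -0.1219 -0.3884  0.0007 -0.0047 -0.001 ]
-0.021 15.8 [ 0.4085 -0.2243 -0.1019 -0.0255 -0.0129  0.0125]
-0.023 16.18 [ 0.0281 -0.0557 -0.2323 -0.02   -0.0167 -0.0045]
-0.025 16.57 [ 0.2794  0.3235 -0.3598 -0.0211  0.0074 -0.007 ]
-0.027 16.95 [ 0.185   0.1757 -0.5822 -0.0435 -0.0089 -0.0118]
-0.029 17.33 [ 0.009  -0.1771 -0.6809 -0.0466 -0.0171 -0.0097]
-0.031 17.72 [ 0.3483 -0.0889 -0.1631 -0.0274 -0.0061 -0.0202]
-0.033 18.1 [ 0.4224 -0.171  -0.3613 -0.036   0.003  -0.0089]
-0.035 18.48 [ 0.0833 -0.2188  0.2919 -0.0837 -0.0693 -0.0127]
```

It dropped straight into the socket with no search needed. I'll press on 2 mm to confirm the bottom, then turn clockwise while watching torque about z.

```bash
python3 - <<'E'
from h import *
tau=25;b=np.array([.4703,-.0297]);z=.250
f0=F()
bot.move_straight(tcp([*b,z],88,tau),v=.04);print("press",F()-f0)
claw.command_gripper(.02,40);bot.dwell(.2)
f0=F(10);print(f0,bot.observe()["clock"])
phi=88
while phi>20:
    phi-=4
    bot.move_straight(tcp([*b,z],phi,tau),Rt(phi,tau),v=.004)
    f=F(5);print(phi,round(bot.observe()["clock"],2),f[:3]-f0[:3],f[5]-f0[5])
    if abs(f[5]-f0[5])>.35 or np.hypot(*(f-f0)[:2])>15 or f[2]-f0[2]>4: break
E
```

```text
press [-0.6585 -0.2406  1.1916 -0.044  -0.0463 -0.0197]
[ 0.0738 -0.5531 -0.8157 -0.1624  1.0751 -0.0217] 19.5833
84 19.96 [ 0.4629 -1.2356  0.3942] -0.14665236502807374
80 20.33 [ 0.6678 -0.9787  0.5369] -0.19485765106092104
76 20.71 [ 0.0141 -0.8922  0.7456] -0.2018825576925217
72 21.08 [ 0.0185 -1.4269 -0.0972] -0.19782808171059238
68 21.46 [-0.1633 -1.6099  0.7011] -0.1996145379913647
64 21.83 [-0.1871 -1.5826  0.4622] -0.23363151895508702
60 22.21 [-0.9956 -1.4799  0.6447] -0.24120931159588652
56 22.58 [-0.9753 -1.7995  0.3009] -0.2563664893314376
52 22.96 [-1.256  -1.6887  0.9916] -0.2682662863419976
48 23.33 [-1.3172 -1.7636  0.3734] -0.29623524236124193
44 23.71 [-1.3793 -1.5937  0.5729] -0.28045516894308925
40 24.08 [-1.8597 -1.1501  0.3181] -0.32320782131943526
36 24.46 [-2.8097 -1.5726  0.547 ] -0.3321981494405471
32 24.83 [-2.621  -1.7212  0.4858] -0.37215963483537545
```

```bash
python3 - <<'E'
from h import *
tau=25;b=np.array([.4703,-.0297]);z=.250
phi=32;f0=F(10);print(f0)
while phi>19:
    phi-=3
    bot.move_straight(tcp([*b,z],phi,tau),Rt(phi,tau),v=.004)
    f=F(6);s=bot.observe();print(phi,round(s["clock"],2),f[:3]-f0[:3],f[3:]-f0[3:],s["grip_width"],s["joint_torque"][5])
    if np.linalg.norm(f[3:]-f0[3:])>.35 or np.hypot(*(f-f0)[:2])>10: break
o=np.hstack([cv2.resize(capture("side")[130:270,230:340],(440,560),interpolation=2),np.zeros((560,1,3),np.uint8)])
t=capture("top");t=cv2.resize(t[190:260,180:260],(350,306),interpolation=2);pad=np.zeros((560,350,3),np.uint8);pad[:306]=t
cv2.imwrite("pics/t1.png",np.hstack([o,pad])[:,:,::-1])
E
```

```text
[-2.6647 -2.011  -0.4009  0.1251  1.5869 -0.3823]
29 25.36 [-0.3543 -0.0914  0.0077] [ 0.0008  0.0639 -0.0259] 0.0279215900270067 -0.16631838865578175
26 25.72 [-0.4757  0.0639 -0.031 ] [ 0.0595  0.1155 -0.0754] 0.027482683810687965 -0.17667857464402914
23 26.07 [-1.0175  0.3074  0.0931] [0.1015 0.1896 0.1709] 0.027532741009949572 -0.44057104736566544
20 26.43 [-0.7679  0.1049  0.0711] [0.0778 0.0306 0.6011] 0.027730928260723084 -0.7698306441307068
```

View pics/t1.png

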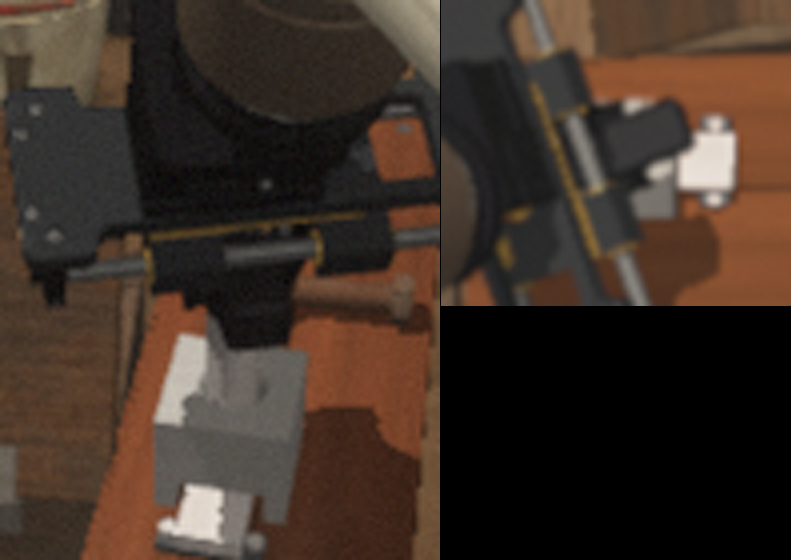

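Torque about z jumped by +0.6 N·m between φ=23° and 20°, so the screw is on its stop. The side view shows the shank deep in the bore. Next I'll relieve the wind-up slightly, release, and back out along the tool axis.

```bash
python3 - <<'E'
from h import *
tau=25;b=np.array([.4703,-.0297]);z=.250
bot.move_straight(tcp([*b,z],21.5,tau),Rt(21.5,tau),v=.004)
f=F(6);print(f)
claw.command_gripper(.042)
bot.dwell(.3);print(F(6),bot.observe()["grip_width"])
zt=Rt(21.5,tau)[:,2];P=tcp([*b,z],21.5,tau)
bot.move_straight(P-.03*zt,v=.06)
print(F(6)); bot.move_straight(P-.13*zt,v=.15)
bot.move_straight(P-.13*zt+[-.05,.03,.03],v=.2)
s=bot.observe();print(s["clock"],s["tool_pos"])
p=camera_params("wrist");w=capture("wrist");np.save("pw3.npy",p,allow_pickle=True);cv2.imwrite("pics/w3.png",w[:,:,::-1])
sd=capture("side");cv2.imwrite("pics/s3.png",sd[:,:,::-1]);t=capture("top");cv2.imwrite("pics/t3.png",t[:,:,::-1])
o=np.zeros((600,790,3),np.uint8);o[:560,:440]=cv2.resize(sd[130:270,230:340],(440,560),interpolation=2)
o[:300,440:]=cv2.resize(t[190:260,180:260],(350,300),interpolation=2);o[300:562,440:]=cv2.resize(w,(350,262),interpolation=3)
cv2.imwrite("pics/f1.png",o[:,:,::-1])
E
```

```text
[-3.4057 -1.4951 -0.7839  0.2521  1.5484 -0.0646]
[-0.1782 -0.1979 -0.1827  0.7817  0.439  -0.0176] 0.04186055065683243
[ 0.0351 -0.0943 -0.2389  0.7997  0.4469 -0.0016]
29.925 [0.4029 0.0439 0.3799]
```

View pics/f1.png

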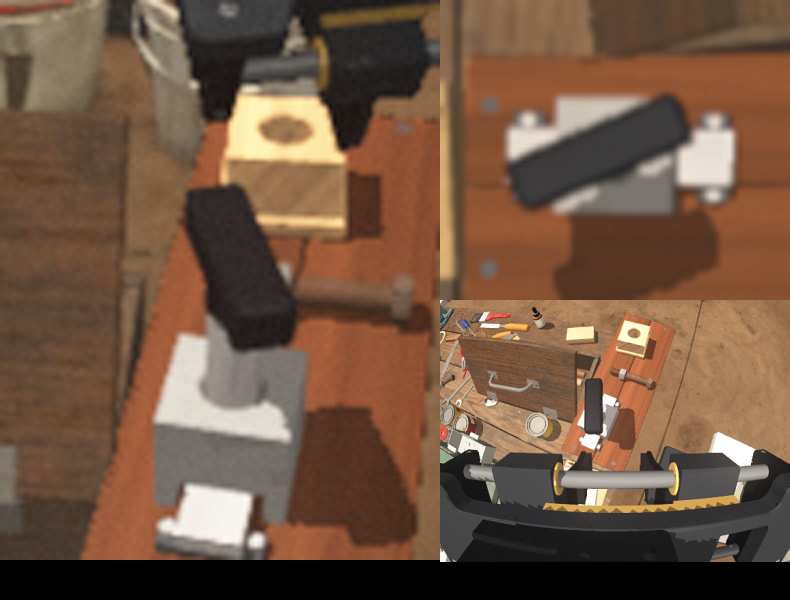

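The key stands upright in the block, with its handle at about 22° yaw and the gripper clear. One quick numeric check of handle height and position before handing in.

```bash
python3 - <<'E'
from h import *
t=cv2.imread("pics/t3.png")[:,:,::-1];s=cv2.imread("pics/s3.png")[:,:,::-1]
w=cv2.imread("pics/w3.png")[:,:,::-1];p=np.load("pw3.npy",allow_pickle=True).item()
H=max(blobs(t,(194,206,240,245),0,60),key=lambda b:b[0]);S=max(blobs(s,(274,172,308,222),0,55),key=lambda b:b[0])
print(H,S);print(cross(ray(camera_params("top"),H[2][0]),ray(camera_params("side"),S[1])))
W=max(blobs(w,(200,100,245,225),0,60),key=lambda b:b[0]);print(W)
for z in(.2615,.2775):print(z,onz(ray(camera_params("top"),H[2][0]),z),key_pose(w,p,(200,100,245,225),z))
print(cross(ray(camera_params("top"),H[2][0]),fray(p,W[1])))
E
```

```text
(np.int32(448), array([216.2478, 225.2009]), ((216.2408905029297, 225.5876007080078), (12.142853736877441, 42.95307922363281), 64.98310089111328)) (np.int32(734), array([289.579 , 197.0586]), ((288.7304992675781, 196.657958984375), (44.057090759277344, 22.073169708251953), 59.620872497558594))
(array([ 0.4689, -0.0292,  0.2448]), np.float64(0.0009418818796207163))
(np.int32(681), array([227.7372, 148.3157]), ((224.0, 148.0), (96.0, 26.0), 90.0))
0.2615 [ 0.4689 -0.0307  0.2615] (array([ 0.4721, -0.0364]), np.float64(22.688875645963694), np.float64(0.029335062166607476), np.float64(0.10830447525673022), np.int32(681))
0.2775 [ 0.4686 -0.0322  0.2775] (array([ 0.4683, -0.0319]), np.float64(22.68887564596372), np.float64(0.02775511348990373), np.float64(0.10247133567137287), np.int32(681))
(array([ 0.4671, -0.0322,  0.2679]), np.float64(0.0038751814939322377))
```

```bash
python3 -c "
from plant import close_job
print(close_job())"
```

```text
the job is handed in; nothing more can be done
None
```

The job is handed in at about 30 s on the robot's clock: the key went fully home on the first try, I turned the screw clockwise onto its stop (sharp torque rise), and the released key stands upright in the screw, with no verdict returned.

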